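# Clip the rosewood blank's pallet into the carving holder

## Robot

A 6-joint arm with a two-finger parallel gripper is mounted at the origin on the work surface. World frame = base frame: x ahead of the robot, y to its left, z up, the work surface at z = 0. Lengths are in m, angles in rad, forces in N, time in s.
With the tool pointing down it reaches from about 0.35 to 0.875 m from the base axis. Payload 4.2 kg.
Tool frame: the origin (TCP) lies midway between the tips of the shut fingers; the grasp point (between the pads) lies 19 mm behind it; z points along the fingers, y is the line along which they close (so a half turn about z gives the same grasp; the last joint's range is limited). The gripper opens to 85 mm and grips with 20 to 120 N. Pads are 22 mm wide; open, the fingers measure 114 mm over their backs; the gripper's body (76 mm by 85 mm) begins 54 mm behind the grasp point. The pads swing forward as they close: fully open they stand 13 mm farther back than shut.
Start: joints at [-0.9, 0.385, 0.008, 0, -1.194, -0.259], TCP at [0.25, -0.573, 0.231] pointing down, gripper open.
Joint ranges: [-3.14, 3.14], [-1.21, 2.06], [-1.07, 1.41], [-3.16, 2.05], [-2.99, -0.16], [-3.1, 3.1]. Speed limits (rad/s): [2.79, 2.79, 3.14, 3.14, 3.14, 3.14].

## Interface

Orientations are given as a 3x3 rotation matrix whose columns are the frame's x, y, z axes.
In Python, from cell import * gives the robot as it stands.
- The arm moves only by the tool send_rows, never from a script. Its argument "moves" is a list of rows, each a list of 3 entries, a list of its own where there are three numbers: the opening, from -1 (shut) to 1 (fully open), so that 0 is half open, then the shift along the world's x, y, z in cm, then the turn, a rotation vector about the world's x, y, z in rad. A call has 1 to 10 rows; each row shifts and turns the commanded pose from where the row before left it; what a row does not reach is not made up. A row lasts 1/10 s, in which the tool goes at most 50 mm and 8.59 degrees, less where a joint would pass 70% of its speed; a pose out of reach is approached as far as the arm can. A call is refused whole if a number of a shift passes 5 or a number of a turn 0.15, either way. A call with a gripper value outside its range is refused whole. The fingers move at their own pace and stop on an object; "grip_force" is the grip in N (left out, the last holds). Time passes only in rows, so rows that do not move let the fingers close. It gives the time, the measured TCP pose, the force, the opening and the grip force at its end, in the units of the state.
- observe(): the state, without advancing time (a new reading comes with each control period).
- grab_frame(name): name is "side" or "top" or "wrist"; returns the picture (480x640x3 uint8, red, green, blue); there is no depth.
- get_calibration(name): a dict with "camera_matrix" (3x3 intrinsics, pixels), "dist" ([k1, k2, p1, p2, k3] as OpenCV has them; the pictures are not rectified), "rvec" (rotation vector, rad) and "tvec" (3), from world to camera coordinates, as OpenCV has them. Camera axes: x right, y down, z forward; pixel columns grow to the right and rows downward; lengths in m; the calibration is good to about 2 mm. A picture is of the moment at which its call begins: read the wrist's pose just before it. get_calibration takes no time and is no camera call; for the wrist camera it gives the pose at the moment of the call.
- sign_off(): hands the job in; it is judged then, once.
Trained networks look in the newest picture that a camera, given by its name, has taken for a name from the list of things; names that differ only in an ending like _2 or _b are one class to them, and where a whole thing is asked for, a point or a joint stands for the part that bears it (a point fixed in the world has none). Each returns a list of dicts, best first, with "conf" (0 to 1); they miss things now and then, are a little off and sometimes report something else, mostly with a low value. They report only what shows in the picture. A call takes as long as a camera call. They do not tell look-alikes from the thing itself.
- look_for(camera, label): "bbox" ([centre column, centre row, width, height] as shares, 0 to 1, of the picture: columns of its width, rows of its height, round what is visible of it).
The state is a dict: "time_s": time; "joint_positions": joint angles; "joint_vel": joint speeds; "tau": joint torques, N m; "eef_pos": TCP position; "ee_rot": TCP orientation; "contact_force": force on the tool from outside, world axes, zero at the start; "moment": the same for the moment, N m; "width": finger opening in m; "grasp_force": force on a finger pad.
Only numpy, scipy, OpenCV 4.12 (cv2) and the standard library are available. Lean on these libraries where they do the work, as an engineer would, in place of code of your own. Each camera call takes 0.05 s, during which the arm holds its last target. There are 200 camera calls.

## Task

The rosewood tailpiece blank is next to be carved. Set its pallet down squarely on the raised spring platform of the carving holder, then press it down and hold it there until the spring bolts at both ends have snapped out over the pallet, and let go so that the bolts keep it down. Leave the other pallets and the other things on the bench where they are.

Things in the scene. Friction and masses are not known exactly. Their poses are not given: they have to be found in the camera images.
- rose_center (a point): Blank to load: dark red-brown rosewood block 80 (x) x 36 (y) x 26 (z) mm, its ends tapered beyond 20 mm from the middle, fixed centrally on a bare aluminium pallet 100 x 60 x 10 mm; one loose piece, about 0.24 kg. This point: centre of the wood, 23 mm above the pallet's underside, 13 mm above its upper face; z up, x along the block. Grip across the 36 mm. Either way round fits the holder.
- holder: Carving holder: fixed dark grey cast base 200 (x) x 96 (y) mm with a sprung aluminium platform (84 x 40 mm) in the middle. Origin: centre of its underside, on the bench; x along its length. The pallet goes in with its long side along this x, centred on the origin, on the platform.
- mouth (a point): Centre of the holder's mouth, 74 mm above the bench, over the holder's origin. Four steel side guides (at x = +-38 mm) stand 2 mm clear of the pallet's long sides, dark cheeks (x = +-53 to +-79, |y| = 13 to 23 mm) 3 mm clear of its ends. They are upright up to this height, then flare outwards to 87 mm above the bench, so a pallet about 5 mm off-centre finds its way in.
- lift (a joint): How far the sprung platform is pushed down, m: 0 = raised (its top 70 mm above the bench), 0.030 = lower stop. Its spring pushes up with 7 N at 0 and 13 N at 0.030. The bolts can snap over the pallet at about 0.026 or lower, and hold it at about 0.026 after release. Pressing the pallet through takes about 12 to 20 N.
- bolt_a (a joint): How far the bevelled steel spring bolt (24 mm wide, red pull knob) at the holder's +x end is pushed outwards, m: 0 = home, jutting 6 mm over the pallet's end, its flat underside 54 mm above the bench; about 0.006 while the pallet's edge passes. The descending pallet wedges it outwards by itself; no need to pull the knob.
- bolt_b (a joint): The same for the spring bolt at the holder's -x end.
- maple_center (a point): Bystander: a pale maple block with one rounded end (about 62 x 36 x 34 mm) on the same kind of pallet; this point is 23 mm above its underside. Not to be moved.
- ebony_center (a point): Bystander: a low black ebony blank (84 x 14 x 20 mm with a step) on the same kind of pallet; this point is 23 mm above its underside. Not to be moved.
- varnish: Bystander: amber bottle, 42 mm across, 95 mm tall, black cap; origin at the centre of its foot.
- oil: Bystander: slim amber bottle, 36 mm across, 110 mm tall, red cap; origin at the centre of its foot.
- plane: Bystander: small brass finger plane, 46 x 24 x 25 mm; origin at the centre of its sole.
- gouge: Bystander: gouge lying flat, 220 mm long, 25 mm thick handle towards its -x; origin at the ferrule, on the bench.
- mug: Bystander: white mug, 80 mm across, 92 mm tall; origin at the centre of its foot.
Not all that is in view belongs to the job. What is shaped like the part that bears rose_center but purple is not meant.

How it is judged:
By the outcome, as a careful person would: the job done as asked, in the order asked, and still so for the second after the job is handed in, with the robot touching nothing.
It also fails if it takes over 42 s, if anything falls off the work surface, if the arm or the gripper's body presses on something with over 40 N, if the wrist force passes 120 N, or if a joint passes its speed limit or range.

## Working session

There is one attempt and no reset: what is moved stays moved. The work goes in short steps, Python scripts to look and compute and a tool call to move; the robot and the scene stay as the last step left them, time stands still between calls to the robot, and variables do not carry over. Pictures are saved under pics/ and viewed, at most 10 in all, crops included, and the job is handed in when it is done.

Besides the shell and the picture viewer there is one more tool, called after ">>>" by a JSON object that holds its "api" and its "payload", one argument or row to a line. send_rows: Moves the arm, as the interface text tells. Its arguments: {"type":"object","properties":{"moves":{"type":"array"},"grip_force":{"type":"number"}},"required":["moves"]}

```bash
mkdir -p pics; cat > h.py <<'E'
from cell import *
import numpy as np, cv2
def save(c,n):
    im=grab_frame(c); cv2.imwrite(f'pics/{n}.png',im[:,:,::-1]); return im
def ray(c,px,z,cal=None):
    k=cal or get_calibration(c)
    K=np.array(k['camera_matrix']);R,_=cv2.Rodrigues(np.array(k['rvec'],float));t=np.array(k['tvec'],float).ravel()
    p=cv2.undistortPoints(np.array(px,float).reshape(-1,1,2),K,np.array(k['dist'],float)).reshape(-1,2)
    o=-R.T@t; d=np.c_[p,np.ones(len(p))]@R
    z=np.broadcast_to(z,len(p))
    return o+d*((z-o[2])/d[:,2])[:,None]
E
python3 - <<'E'
from h import *
for c in('top','side'):
    save(c,c+'0')
    for l in('rose_center','holder','maple_center','ebony_center'):
        for r in look_for(c,l)[:3]:
            b=np.array(r['bbox'])*[640,480,640,480]; print(c,l,round(r['conf'],2),b.round(), ray(c,b[:2],0.023 if l!='holder' else .04).round(3))
E
```

```text
top rose_center 0.96 [173. 235.  35.  43.] [[0.542 0.437 0.023]]
top rose_center 0.57 [250. 310.  36.  30.] [[0.335 0.211 0.023]]
top rose_center 0.56 [216. 264.  25.  33.] [[0.461 0.31  0.023]]
top holder 0.91 [401. 248.  48.  73.] [[ 0.517 -0.21   0.04 ]]
top holder 0.21 [149. 287.  73.  31.] [[0.395 0.494 0.04 ]]
top maple_center 0.8 [278. 260.  28.  42.] [[0.477 0.138 0.023]]
top maple_center 0.73 [401. 275.  13.  22.] [[ 0.441 -0.214  0.023]]
side rose_center 0.93 [340. 384.  49.  33.] [[0.466 0.328 0.023]]
side rose_center 0.82 [411. 349.  36.  46.] [[0.334 0.222 0.023]]
side rose_center 0.6 [290. 435.  59.  54.] [[0.542 0.452 0.023]]
side holder 0.89 [350. 197.  82.  56.] [[ 0.516 -0.199  0.04 ]]
side maple_center 0.63 [347. 313.  48.  31.] [[0.476 0.152 0.023]]
side maple_center 0.6 [224. 264.  18.  15.] [[0.772 0.064 0.023]]
side ebony_center 0.88 [269. 314.  53.  41.] [[0.64  0.185 0.023]]
```

```bash
python3 - <<'E'
import cv2
a=cv2.imread('pics/top0.png')[170:350,110:460]
cv2.imwrite('pics/top0c.png',cv2.resize(a,None,fx=2.28,fy=2.28,interpolation=cv2.INTER_CUBIC))
E
```

```text
(no output)
```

View pics/top0c.png

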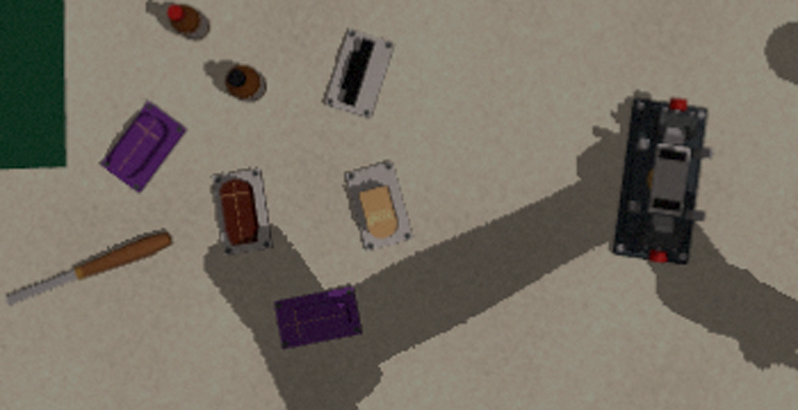

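View pics/side0.png

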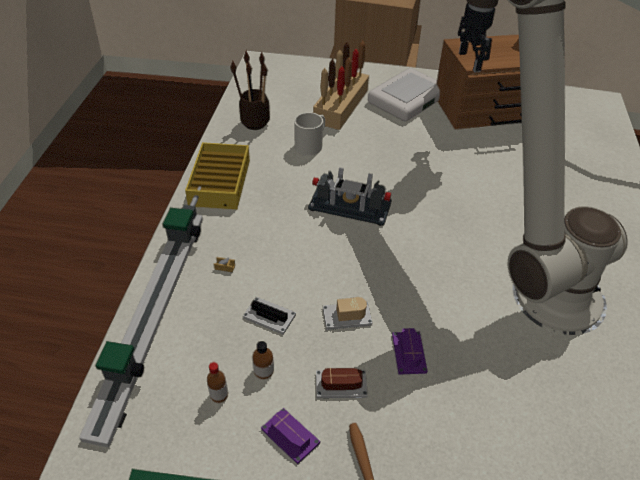

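The top crop shows the rosewood on its bare pallet at crop (240,210), which is pixel (215,262). The two purple look-alikes are at (250,310) and (173,235). The holder is at about (400,249) with a yaw of roughly -0.15. The side view agrees, with the rosewood at (340,382). That puts the rosewood near (0.465, 0.32) and the holder near (0.517, -0.205).

```bash
python3 - <<'E'
from h import *
s=observe();print(s['time_s'],s['eef_pos'],np.round(s['ee_rot'],3),s['contact_force'],s['width'])
k=get_calibration('wrist');R,_=cv2.Rodrigues(np.array(k['rvec'],float));print(k['camera_matrix'],-R.T@np.array(k['tvec']).ravel(),R.round(3))
print('top',ray('top',[[389,213.5],[379,281],[420.5,216],[411,286]],0.02).round(3))
print('pal',ray('top',[[203.5,245.5],[224,243],[229,278],[209,282]],0.01).round(3))
E
```

```text
0.5 [ 0.25017019 -0.5726976   0.2312612 ] [[-0.916 -0.4   -0.   ]
 [-0.4    0.916  0.   ]
 [-0.     0.    -1.   ]] [-0.3320472   0.87511517  0.11267398] 0.08548433179050806
[[354.34678759   0.         323.92498003]
 [  0.         354.34678759 239.07916294]
 [  0.           0.           1.        ]] [ 0.1722974  -0.60636642  0.37441643] [[-0.4    0.916  0.   ]
 [ 0.866  0.378  0.326]
 [ 0.299  0.131 -0.945]]
top [[ 0.616 -0.177  0.02 ]
 [ 0.423 -0.151  0.02 ]
 [ 0.611 -0.268  0.02 ]
 [ 0.41  -0.243  0.02 ]]
pal [[0.513 0.351 0.01 ]
 [0.522 0.293 0.01 ]
 [0.422 0.276 0.01 ]
 [0.41  0.332 0.01 ]]
```

>>> {"api": "send_rows", "payload": {
  "moves": [
    [1, [2, 4, 2], [0, 0, 0]],
    [1, [2, 4, 2], [0, 0, 0]],
    [1, [2, 4, 2], [0, 0, 0]],
    [1, [2, 4, 2], [0, 0, 0]],
    [1, [2, 4, 2], [0, 0, 0]],
    [1, [2, 4, 1], [0, 0, 0]],
    [1, [2, 4, 0], [0, 0, 0]],
    [1, [2, 4, 0], [0, 0, 0]],
    [1, [2, 4, 0], [0, 0, 0]],
    [1, [0, 0, 0], [0, 0, 0]]
  ]
}}

```text
time_s: 1.5
eef_pos: [0.4319, -0.2091, 0.3415]
ee_rot: [[-0.914, -0.406, 0.001], [-0.406, 0.914, 0.001], [-0.001, 0.0, -1.0]]
contact_force: [0.1, -0.7, -0.6]
width: 0.0855
grasp_force: 0.0
```

```bash
python3 - <<'E'
from h import *
import pickle
k=get_calibration('wrist');save('wrist','w1');pickle.dump(k,open('w1.pkl','wb'))
for r in look_for('wrist','holder')[:2]: 
    b=np.array(r['bbox'])*[640,480,640,480];print(r['conf'],b.round(),ray('wrist',b[:2],.04,k))
E
```

```text
0.91 [303. 238. 127. 156.] [[ 0.50455396 -0.20708784  0.04      ]]
```

View pics/w1.png

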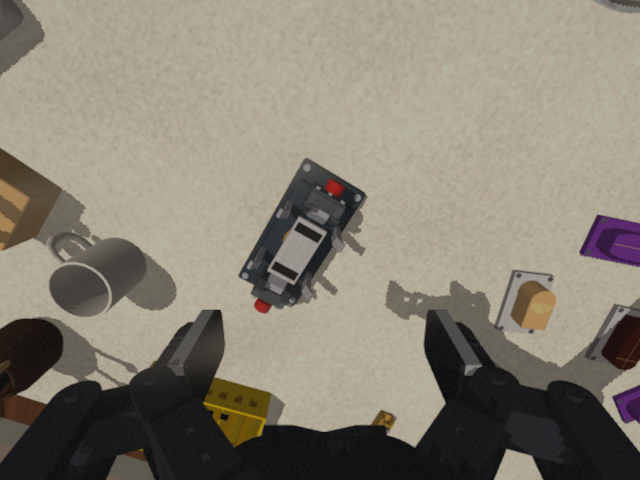

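The wrist view shows the whole holder around (303,236). Its platform is the bright rectangle at (297,249). I'll enlarge it and fit the platform.

```bash
python3 - <<'E'
from h import *
im=cv2.imread('pics/w1.png')[145:325,220:385]
cv2.imwrite('pics/w1c.png',cv2.resize(im,None,fx=3.33,fy=3.33,interpolation=cv2.INTER_CUBIC))
E
```

```text
(no output)
```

View pics/w1c.png

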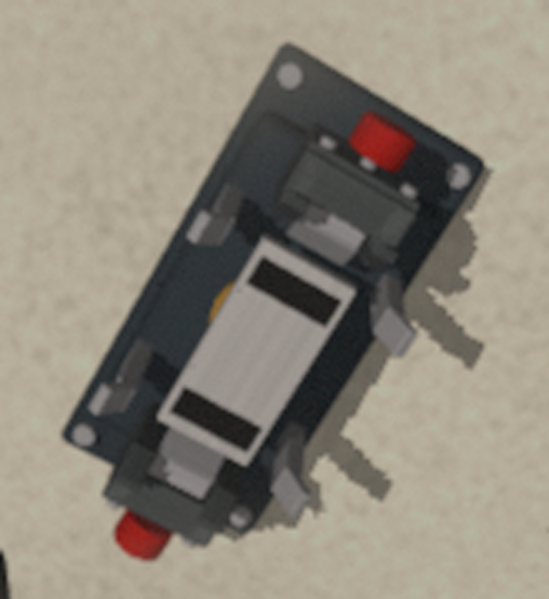

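>>> {"api": "send_rows", "payload": {
  "moves": [
    [1, [0.3, 4.5, 0], [0, 0, 0]],
    [1, [0.3, 4.5, 0], [0, 0, 0]],
    [1, [0, 4.5, 0], [0, 0, -0.04]],
    [1, [0, 4.5, 0], [0, 0, -0.04]],
    [1, [0, 4.5, -1], [0, 0, -0.04]],
    [1, [0, 4.5, -2], [0, 0, -0.04]],
    [1, [0, 4.5, -2], [0, 0, -0.04]],
    [1, [0, 4.5, -2], [0, 0, -0.04]],
    [1, [0, 4.5, 0], [0, 0, 0]],
    [1, [0, 4.5, 0], [0, 0, 0]]
  ]
}}

```text
time_s: 2.6
eef_pos: [0.4363, 0.2375, 0.2708]
ee_rot: [[-0.986, -0.169, -0.001], [-0.169, 0.986, -0.001], [0.001, -0.001, -1.0]]
contact_force: [1.1, 0.3, 0.8]
width: 0.0852
grasp_force: 0.0
```

The enlarged view shows the platform corners at crop (265,238), (356,288), (248,465) and (160,416), with the base corners outside them. Next I'll measure these and look at the rosewood.

```bash
python3 - <<'E'
from h import *
import pickle
k=pickle.load(open('w1.pkl','rb'))
c=np.array([[265,238],[356,288],[248,465],[160,416]])/3.33+[220,145]
P=ray('wrist',c,.07,k);m=P.mean(0);u=(P[0]+P[1]-P[2]-P[3])/2;v=(P[0]+P[3]-P[1]-P[2])/2
print('plat',m.round(4),np.linalg.norm(u),np.linalg.norm(v),np.arctan2(u[1],u[0]),np.arctan2(-v[0],v[1]))
b=np.array([[287,43],[484,163],[65,437]])/3.33+[220,145]
B=ray('wrist',b,.008,k);print('base',B.round(4),((B[1]+B[2])/2).round(4),np.linalg.norm(B[0]-B[2]),np.linalg.norm(B[0]-B[1]),np.arctan2(*(B[0]-B[2])[1::-1]))
k=get_calibration('wrist');save('wrist','w2');pickle.dump(k,open('w2.pkl','wb'))
for r in look_for('wrist','rose_center')[:3]: 
    b=np.array(r['bbox'])*[640,480,640,480];print(r['conf'],b.round(),ray('wrist',b[:2],.023,k))
E
```

```text
plat [ 0.5141 -0.2091  0.07  ] 0.0828666378341011 0.03871348783141733 3.0303598933564406 3.0177883886796626
base [[ 0.411  -0.2435  0.008 ]
 [ 0.4226 -0.1509  0.008 ]
 [ 0.6088 -0.2664  0.008 ]] [ 0.5157 -0.2087  0.008 ] 0.19907003589134833 0.09326949268172399 3.025882680980899
0.92 [386. 226.  52.  81.] [[0.45794799 0.31441975 0.023     ]]
0.71 [466. 296.  87.  69.] [[0.52863002 0.43148161 0.023     ]]
```

View pics/w2.png

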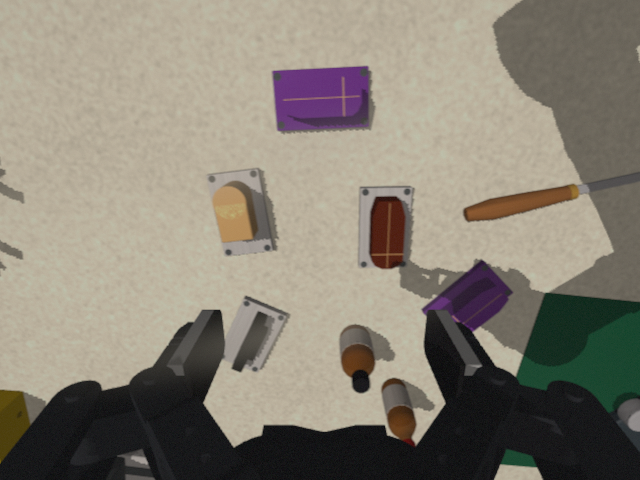

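The rosewood's pallet corners are near (361,187), (412,187) and (360,267), with the wood centred at about (388,232). The maple, ebony, purple blocks and bottles stand around it. I'll crop for finer corners.

```bash
python3 - <<'E'
from h import *
im=cv2.imread('pics/w2.png')[170:290,330:440]
cv2.imwrite('pics/w2c.png',cv2.resize(im,None,fx=5,fy=5,interpolation=cv2.INTER_CUBIC))
E
```

```text
(no output)
```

View pics/w2c.png

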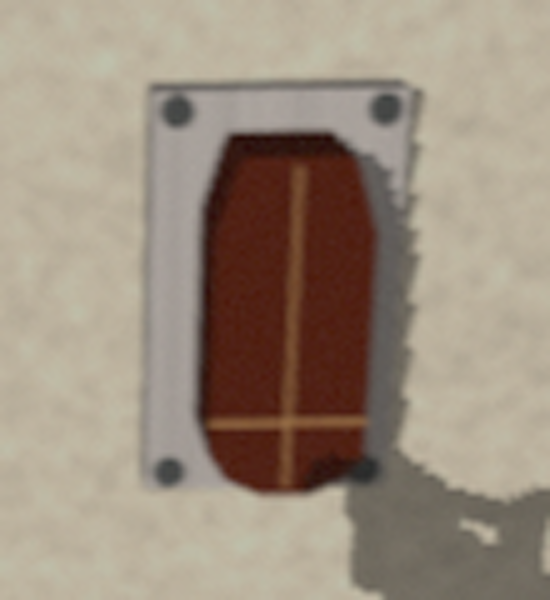

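The crop shows the pallet corners at (151,87), (405,84) and (143,488). The screws are at (177,111), (387,109) and (169,472), and the inlay line runs (300,165) to (286,490).

```bash
python3 - <<'E'
from h import *
import pickle
k=pickle.load(open('w2.pkl','rb'))
f=lambda p,z:ray('wrist',np.array(p)/5+[330,170],z,k)
for p in([[151,87],[405,84],[143,488]],[[177,111],[387,109],[169,472]]):
    B=f(p,.010);print(((B[1]+B[2])/2).round(4),np.linalg.norm(B[0]-B[2]),np.linalg.norm(B[0]-B[1]),np.arctan2(*(B[2]-B[0])[1::-1]),np.arctan2(*(B[1]-B[0])[1::-1])-np.pi/2)
L=f([[300,165],[286,490]],.036);print(L.round(4),L.mean(0),np.arctan2(*(L[1]-L[0])[1::-1]),np.linalg.norm(L[1]-L[0]))
s=observe();print(s['eef_pos'],np.arctan2(-s['ee_rot'][1][0],-s['ee_rot'][0][0]))
E
```

```text
[0.465  0.3149 0.01  ] 0.10017944647943483 0.0582672588745766 0.18325999903347318 0.1818279096226718
[0.4655 0.3163 0.01  ] 0.09030237799456647 0.04839744861930685 0.1859401291421493 0.17957635555123175
[[0.4279 0.3092 0.036 ]
 [0.5036 0.3236 0.036 ]] [0.46576283 0.31638952 0.036     ] 0.1882962812319048 0.0771125562948975
[0.43705074 0.24023614 0.27066822] 0.17430897463192038
```

>>> {"api": "send_rows", "payload": {
  "moves": [
    [0.5, [1.4, 3.8, 0], [0, 0, 0.01]],
    [0.5, [1.45, 3.8, -1.5], [0, 0, 0]],
    [0.5, [0, 0, -4], [0, 0, 0]],
    [0.5, [0, 0, -4], [0, 0, 0]],
    [0.5, [0, 0, -4], [0, 0, 0]],
    [0.5, [0, 0, -4], [0, 0, 0]],
    [0.5, [0, 0, -3], [0, 0, 0]],
    [0.5, [0, 0, 0], [0, 0, 0]],
    [0.5, [0, 0, 0], [0, 0, 0]]
  ],
  "grip_force": 80
}}

```text
time_s: 3.6
eef_pos: [0.4658, 0.3125, 0.0669]
ee_rot: [[-0.984, -0.18, 0.001], [-0.18, 0.984, -0.0], [-0.0, -0.001, -1.0]]
contact_force: [-0.1, 0.2, 0.8]
width: 0.064
grasp_force: 0.0
```

>>> {"api": "send_rows", "payload": {
  "moves": [
    [0.5, [0, 0.35, -2], [0, 0, 0]],
    [0.5, [0, 0, -2], [0, 0, 0]],
    [0.5, [0, 0, -1.3], [0, 0, 0]],
    [0.5, [0, 0, 0], [0, 0, 0]],
    [-0.3, [0, 0, 0], [0, 0, 0]],
    [-1, [0, 0, 0], [0, 0, 0]],
    [-1, [0, 0, 0], [0, 0, 0]],
    [-1, [0, 0, 0], [0, 0, 0]],
    [-1, [0, 0, 0], [0, 0, 0]],
    [-1, [0, 0, 0], [0, 0, 0]]
  ]
}}

```text
time_s: 4.6
eef_pos: [0.4654, 0.3173, 0.0151]
ee_rot: [[-0.983, -0.181, 0.002], [-0.181, 0.983, 0.001], [-0.002, 0.001, -1.0]]
contact_force: [-1.3, -1.6, 6.2]
width: 0.0344
grasp_force: 81.6
```

>>> {"api": "send_rows", "payload": {
  "moves": [
    [-1, [0, 0, 2], [0, 0, 0]],
    [-1, [0, 0, 4], [0, 0, 0]],
    [-1, [0, 0, 4.5], [0, 0, 0]],
    [-1, [0, 0, 4.5], [0, 0, 0]],
    [-1, [0.3, -3, 3], [0, 0, -0.03]],
    [-1, [0.4, -4.5, 0], [0, 0, -0.03]],
    [-1, [0.5, -4.5, 0], [0, 0, -0.03]],
    [-1, [0.5, -4.5, 0], [0, 0, -0.03]],
    [-1, [0.5, -4.5, 0], [0, 0, -0.03]],
    [-1, [0.5, -4.5, 0], [0, 0, -0.03]]
  ]
}}

```text
time_s: 5.6
eef_pos: [0.491, 0.0601, 0.1934]
ee_rot: [[-1.0, -0.001, -0.0], [-0.001, 1.0, 0.001], [0.0, 0.001, -1.0]]
contact_force: [0.9, 0.4, -2.6]
width: 0.0344
grasp_force: 80.6
```

>>> {"api": "send_rows", "payload": {
  "moves": [
    [-1, [0.5, -4.5, 0], [0, 0, -0.03]],
    [-1, [0.5, -4.5, 0], [0, 0, -0.03]],
    [-1, [0.5, -4.5, 0], [0, 0, -0.03]],
    [-1, [0.5, -4.5, 0], [0, 0, -0.03]],
    [-1, [0.5, -4.5, 0], [0, 0, 0]],
    [-1, [0.3, -4, 0], [0, 0, 0]],
    [-1, [0, 0, 0], [0, 0, 0]],
    [-1, [0, 0, 0], [0, 0, 0]],
    [-1, [0, 0, 0], [0, 0, 0]]
  ]
}}

```text
time_s: 6.5
eef_pos: [0.5192, -0.2025, 0.1931]
ee_rot: [[-0.993, 0.118, -0.001], [0.118, 0.993, 0.001], [0.001, 0.001, -1.0]]
contact_force: [0.1, 0.9, -3.2]
width: 0.0345
grasp_force: 81.0
```

>>> {"api": "send_rows", "payload": {
  "moves": [
    [-1, [-0.4, -0.65, -2], [0, 0, 0]],
    [-1, [0, 0, -3], [0, 0, 0]],
    [-1, [0, 0, -2], [0, 0, 0]],
    [-1, [0, 0, 0], [0, 0, 0]],
    [-1, [0, 0, 0], [0, 0, 0]]
  ]
}}

```text
time_s: 7.0
eef_pos: [0.5163, -0.2089, 0.1239]
ee_rot: [[-0.993, 0.116, 0.0], [0.116, 0.993, -0.001], [-0.001, -0.0, -1.0]]
contact_force: [1.2, 1.2, -2.7]
width: 0.0344
grasp_force: 80.8
```

```bash
python3 - <<'E'
from h import *
import pickle
s=observe();print(s['eef_pos'],s['ee_rot'][0])
k=get_calibration('wrist');im=save('wrist','w3');pickle.dump(k,open('w3.pkl','wb'))
im2=save('side','s3')
a=cv2.resize(im[150:450,170:470,::-1],(400,400),interpolation=cv2.INTER_CUBIC)
b=cv2.resize(im2[130:230,300:400,::-1],(400,400),interpolation=cv2.INTER_CUBIC)
cv2.imwrite('pics/m3.png',np.hstack([a,b]))
E
```

```text
[ 0.51627122 -0.20888902  0.12393996] [-9.93279574e-01  1.15738790e-01  4.69733552e-04]
```

View pics/m3.png

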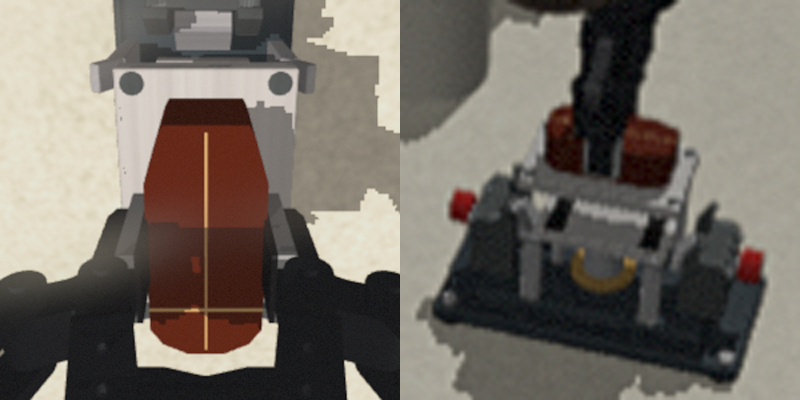

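The left half shows the held pallet centred between the side guides, with screws at crop (131,84) and (280,83). The side view shows it level above the platform. Next I'll work out its offset along x.

```bash
python3 - <<'E'
from h import *
import pickle
k=pickle.load(open('w3.pkl','rb'))
B=ray('wrist',np.array([[131,84],[280,83]])*.75+[170,150],.119,k)
d=(B[1]-B[0])[:2];y=d/np.linalg.norm(d);x=np.array([y[1],-y[0]]);m=B.mean(0)[:2]
ux=np.array([np.cos(-.117),np.sin(-.117)])
print(B.round(4),np.linalg.norm(d),np.arctan2(*x[::-1]),'centre',m+.045*ux,'minus grip',m+.045*ux-[.5163,-.2089])
E
```

```text
[[ 0.4681 -0.2274  0.119 ]
 [ 0.4733 -0.1796  0.119 ]] 0.0481654128098637 -0.10904451340390833 centre [ 0.51541318 -0.20875056] minus grip [-0.00088682  0.00014944]
```

The pallet centre is within 1 mm of the holder, so I'll lower it.

>>> {"api": "send_rows", "payload": {
  "moves": [
    [-1, [0, 0, -1], [0, 0, 0]],
    [-1, [0, 0, -1], [0, 0, 0]],
    [-1, [0, 0, -0.8], [0, 0, 0]],
    [-1, [0, 0, -0.6], [0, 0, 0]],
    [-1, [0, 0, -0.4], [0, 0, 0]],
    [-1, [0, 0, -0.2], [0, 0, 0]],
    [-1, [0, 0, 0], [0, 0, 0]],
    [-1, [0, 0, 0], [0, 0, 0]]
  ],
  "grip_force": 100
}}

```text
time_s: 7.9
eef_pos: [0.5153, -0.2098, 0.0839]
ee_rot: [[-0.993, 0.118, -0.001], [0.118, 0.993, -0.0], [0.001, -0.0, -1.0]]
contact_force: [-3.8, 1.0, 3.2]
width: 0.0339
grasp_force: 106.0
```

>>> {"api": "send_rows", "payload": {
  "moves": [
    [-1, [0, 0, -0.4], [0, 0, 0]],
    [-1, [0, 0, -0.4], [0, 0, 0]],
    [-1, [0, 0, -0.4], [0, 0, 0]],
    [-1, [0, 0, -0.4], [0, 0, 0]],
    [-1, [0, 0, -0.4], [0, 0, 0]],
    [-1, [0, 0, -0.3], [0, 0, 0]],
    [-1, [0, 0, -0.2], [0, 0, 0]],
    [-1, [0, 0, 0], [0, 0, 0]]
  ]
}}

```text
time_s: 8.7
eef_pos: [0.5174, -0.2103, 0.0593]
ee_rot: [[-0.993, 0.117, 0.004], [0.117, 0.993, -0.001], [-0.004, -0.001, -1.0]]
contact_force: [-1.4, -1.8, 2.3]
width: 0.0339
grasp_force: 106.1
```

>>> {"api": "send_rows", "payload": {
  "moves": [
    [-1, [0, 0, -0.2], [0, 0, 0]],
    [-1, [0, 0, -0.2], [0, 0, 0]],
    [-1, [0, 0, -0.1], [0, 0, 0]],
    [-1, [0, 0, 0], [0, 0, 0]],
    [-1, [0, 0, 0], [0, 0, 0]]
  ]
}}

```text
time_s: 9.2
eef_pos: [0.5175, -0.2104, 0.0552]
ee_rot: [[-0.993, 0.117, 0.004], [0.117, 0.993, -0.002], [-0.004, -0.001, -1.0]]
contact_force: [-2.1, 0.2, 11.5]
width: 0.034
grasp_force: 107.3
```

>>> {"api": "send_rows", "payload": {
  "moves": [
    [-1, [0, 0, -0.1], [0, 0, 0]],
    [-1, [0, 0, -0.1], [0, 0, 0]],
    [-1, [0, 0, 0], [0, 0, 0]],
    [-1, [0, 0, 0], [0, 0, 0]]
  ]
}}

```text
time_s: 9.6
eef_pos: [0.5175, -0.2104, 0.0551]
ee_rot: [[-0.993, 0.116, 0.004], [0.116, 0.993, -0.002], [-0.005, -0.002, -1.0]]
contact_force: [-5.5, 2.2, 22.5]
width: 0.0339
grasp_force: 108.7
```

```bash
python3 - <<'E'
from h import *
im=save('wrist','w4');im2=save('side','s4')
a=cv2.resize(im[150:450,170:470,::-1],(400,400),interpolation=cv2.INTER_CUBIC)
b=cv2.resize(im2[145:225,310:390,::-1],(400,400),interpolation=cv2.INTER_CUBIC)
cv2.imwrite('pics/m4.png',np.hstack([a,b]))
E
```

```text
(no output)
```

View pics/m4.png

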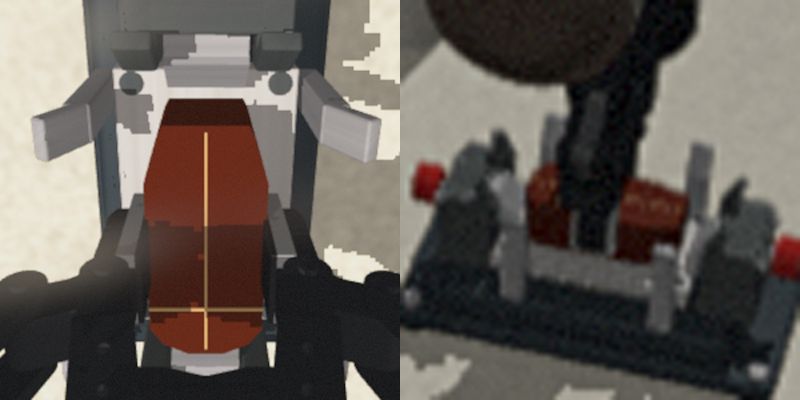

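The pallet is at the lower stop: z no longer changes while the force rises. The near bolt juts over the pallet end at crop (205,75), and the side view shows the pallet level between the cheeks. I'll ease off and let go.

>>> {"api": "send_rows", "payload": {
  "moves": [
    [-1, [0, 0, 0], [0, 0, 0]],
    [-1, [0, 0, 0.2], [0, 0, 0]],
    [-1, [0, 0, 0.2], [0, 0, 0]],
    [-0.2, [0, 0, 0], [0, 0, 0]],
    [0.3, [0, 0, 0], [0, 0, 0]],
    [0.3, [0, 0, 0], [0, 0, 0]],
    [0.3, [0, 0, 0], [0, 0, 0]],
    [0.3, [0, 0, 0], [0, 0, 0]]
  ]
}}

```text
time_s: 10.5
eef_pos: [0.5157, -0.2097, 0.0549]
ee_rot: [[-0.993, 0.118, -0.0], [0.118, 0.993, 0.0], [0.0, 0.0, -1.0]]
contact_force: [-0.0, 0.6, 0.0]
width: 0.0554
grasp_force: 0.0
```

>>> {"api": "send_rows", "payload": {
  "moves": [
    [0.3, [0, 0, 1], [0, 0, 0]],
    [0.3, [0, 0, 3], [0, 0, 0]],
    [0.3, [0, 0, 4], [0, 0, 0]],
    [0.3, [0, 0, 4], [0, 0, 0]],
    [0.3, [0, 0, 4], [0, 0, 0]],
    [0.3, [0, 0, 4], [0, 0, 0]],
    [0.3, [-4, 0, 2], [0, 0, 0]],
    [0.3, [-4, 0, 0], [0, 0, 0]],
    [0.3, [0, 0, 0], [0, 0, 0]],
    [0.3, [0, 0, 0], [0, 0, 0]]
  ]
}}

```text
time_s: 11.5
eef_pos: [0.4353, -0.2098, 0.2765]
ee_rot: [[-0.993, 0.118, 0.002], [0.118, 0.993, -0.0], [-0.003, -0.0, -1.0]]
contact_force: [0.7, -0.3, 0.6]
width: 0.0556
grasp_force: 0.0
```

```bash
python3 - <<'E'
from h import *
im=save('wrist','w5');im2=save('side','s5')
r=look_for('wrist','holder')[0]['bbox'];print(r)
c,d=int(r[0]*640),int(r[1]*480);c=min(max(c,100),540);d=min(max(d,100),380)
a=cv2.resize(im[d-100:d+100,c-100:c+100,::-1],(400,400),interpolation=cv2.INTER_CUBIC)
b=cv2.resize(im2[145:225,310:390,::-1],(400,400),interpolation=cv2.INTER_CUBIC)
cv2.imwrite('pics/m5.png',np.hstack([a,b]))
E
```

```text
[0.5236, 0.5539, 0.1322, 0.3873]
```

View pics/m5.png

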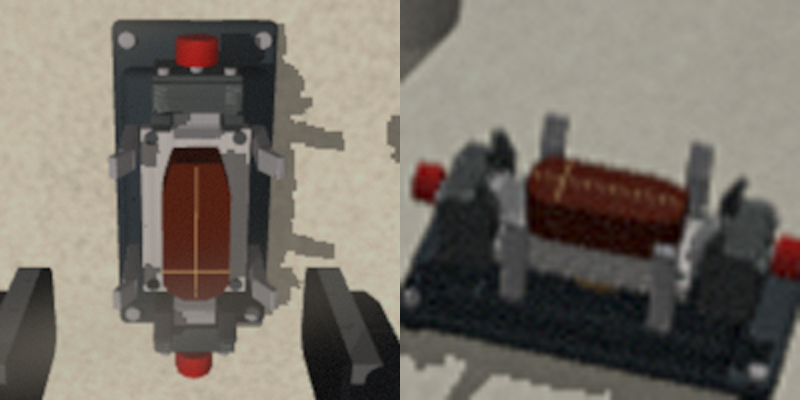

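With the gripper clear, the pallet lies level and low in the holder. Both bolts jut over its ends, at (196,130) and (195,305) in the left half.

```bash
python3 -c "
from cell import *
print(sign_off())"
```

```text
the job is handed in; nothing more can be done
None
```

The rosewood pallet is in the carving holder, pressed down and held under both spring bolts with the gripper clear; I handed the job in at about 12 s of the 42 s allowed, and no result was reported back.

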